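# Uncover and shut the marked stopcock

### The arm

A 7-joint arm with a two-finger parallel gripper is mounted at the origin on a cart in front of the work surface, level with it; the furniture and walls round the work are solid. World frame = base frame: x ahead of the robot, y to its left, z up, the work surface at z = 0. Lengths are in m, angles in rad, forces in N, time in s.
With the tool pointing down it reaches from about 0.35 to 0.9 m from the base axis. Payload 7.2 kg.
Tool frame: the origin (TCP) lies on the centre line of the jaws, within the pads' length; the fingertips stand 14 mm ahead of it and the grasp point (between the pads) lies 5 mm behind it (r.tcp_to_tips is the y of the fingertips in the tool frame, in m); y points along the fingers, x is the direction in which the jaws open and shut, and the axes are right-handed (so a half turn about y gives the same grasp; the last joint's range is limited). The gripper opens to 85 mm and grips with 20 to 120 N. Pads are 22 mm wide; open, the fingers measure 114 mm over their backs; the gripper's body (76 mm by 85 mm) begins 54 mm behind the grasp point. The pads swing forward as they close: fully open they stand 13 mm farther back than shut.
Start: joints at [1.18, 0.411, -0.013, 1.596, 0.006, 1.134, -0.082], TCP at [0.198, -0.593, 0.245] pointing down, gripper open.
Joint ranges: [-2.95, 2.95], [-0.29, 1.99], [-1.47, 1.44], [0.14, 2.54], [-1.03, 4.17], [0.13, 1.85], [-2.86, 2.86]. Speed limits (rad/s): [2.39, 2.39, 3.01, 3.01, 3.14, 3.14, 3.14].

### API

Orientations are given as a 3x3 rotation matrix whose columns are the frame's x, y, z axes.
In Python, from bench import r gives the robot as it stands.
- The arm moves only by the tool arm_command, never from a script. Its argument "commands" is a list of rows, each an object of numbers: "x", "y", "z": the shift along the tool's x, y, z in m; "wx", "wy", "wz": the turn, a rotation vector about the tool's x, y, z in degrees. In form: [{"x": .., "y": .., "z": .., "wx": .., "wy": .., "wz": ..}, ...]. A call has 1 to 5 rows; each row shifts and turns the commanded pose from where the row before left it, along the tool's axes as they then stand; what a row does not reach is not made up. A row lasts 1/12 s, in which the tool goes at most 41.7 mm and 7.16 degrees, less where a joint would pass 70% of its speed; a pose out of reach is approached as far as the arm can. A call with a gripper value outside its range is refused whole. "hand" is the gripper command: -1 is shut, 1 is fully open, values between are in proportion, set as the call begins (left out, the last holds). The fingers move at their own pace and stop on an object; "force" is the grip in N (left out, the last holds). Time passes only in rows, so rows that do not move let the fingers close. It gives the time, the measured TCP pose, the force and the opening at its end, in the units of the state.
- r.get_state(): the state, without advancing time (a new reading comes with each control period).
- r.snapshot(name): name is "scene" or "top" or "wrist"; returns (picture, depth): 384x512x3 uint8, blue, green, red; 384x512 float32, m along the optical axis (not along the pixel's ray), 0 where there is no reading.
- r.camera_model(name): a dict with "camera_matrix" (3x3 intrinsics, pixels), "eye" and "attitude" of the camera in the world; the wrist camera has in their place "hand_eye" (4x4, takes a point from camera to tool coordinates, whose origin is the TCP and whose axes are the tool frame's). Camera axes: x right, y down, z forward; pixel columns grow to the right and rows downward; lengths in m; the calibration is good to about 2 mm. A picture is of the moment at which its call begins: read the wrist's pose just before it. camera_model takes no time and is no camera call.
- r.job_done(): hands the job in, once; it reports no verdict.
The state is a dict: "t": time; "joints": joint angles; "qd": joint speeds; "effort": joint torques, N m; "tcp_pos": TCP position; "eef_rot": TCP orientation; "force": force on the tool from outside, world axes, zero at the start; "torque": the same for the moment, N m; "finger_gap": finger opening in m.
Only numpy, scipy, OpenCV 4.12 (cv2) and the standard library are available. Lean on these libraries where they do the work, as an engineer would, in place of code of your own. Each camera call takes 0.05 s, during which the arm holds its last target. There are 200 camera calls.

### The job

The long grey stopcock box on the bench has a metal cover that hides two valves. Without grasping or lifting anything, push the cover by its raised rib with a fingertip along its guides, to the left, all the way to the end stop; then push the marked valve handle, the one whose free end is a round disc, a quarter turn clockwise (seen from above) up to its stop, so that it lies across its pipe and is shut. Leave the other, plain bar handle as it is, and do not disturb the things standing around.

Things in the scene. Friction and masses are not known exactly. Their poses are not given: they have to be found in the camera images.
- stopcock_box: the box, fixed to the bench: grey walls, 164 (x) x 432 (y) x 82 mm high, with a 5 mm high foot at each end. Origin: centre of the underside; x points away from the robot, y along the length to the robot's left, z up. Guide lips 4 thick and 82 high run round the rim, inner faces at x -78 and 78, y -212 and 212. All coordinates and heights in mm below are in this frame
- valve_bay (a point): centre of the mouth of the valve bay, in the box's -y half, at (0, -105, 72); the bay is inside x -70 to 70, y -204 to -6, with a white floor 5 high. Two pipes run through it along x; there nothing but the handles reaches higher than 50
- deck (a point): centre of the flat deck, the box's +y half, at (0, 106, 72), on which the cover is parked when it is aside
- cover: loose metal plate, 152 (x) x 212 (y) x 5 mm, about 0.3 kg, lying between the guide lips on ledges 72 high, with 2 mm of play at either side. Origin: centre of its underside; axes as the box's. It slides along the box's y: shut over the bay at y = -105 to -92, fully aside against the end lip at y = +106
- cover_rib (a point): centre of the cover's raised rib, 70 (x) x 10 (y), which stands 25 high on the middle of the plate (from 77 to 102 above the box's underside); this point is 90 above the box's underside. The rib's faces across y are the ones to push
- disc_handle (a joint): angle of the disc handle: 0 = open, in line with its pipe, pointing along the box's -x; grows clockwise seen from above to the hard stop at 1.571 = shut, across the pipe, pointing along the box's +y. At angle a it points along (-cos a, sin a) in the box's x, y. Starts at 0 to 0.3 and stays where it is left (friction about 0.06 N m, no spring)
- disc_handle_tip (a point): centre of the round disc (24 mm across, 10 thick, from 50 to 60 high) at the free end of the marked handle, 42 from the turning axis; the handle's bar is 11 wide and 7 thick. It may be at either of the two valve places in the bay: turning axis at x = 15 and y = -145 or y = -66
- disc_handle_pivot (a point): point on the upright turning axis of the disc valve's handle, 55 mm above the box's underside, half-way up the handle; its axes are the box's axes
- plain_handle (a joint): angle of the plain handle: 0 = open, in line with its pipe, pointing along the box's -x; grows clockwise seen from above to the hard stop at 1.571 = shut, across the pipe, pointing along the box's +y. At angle a it points along (-cos a, sin a) in the box's x, y. Starts at 0 to 0.3 and stays where it is left (friction about 0.06 N m, no spring)
- plain_handle_tip (a point): end of the unmarked handle, a plain square-ended bar 11 wide, 7 thick, from 50 to 57 above the box's underside, 48 from the turning axis; at the other valve place
- plain_handle_pivot (a point): point on the upright turning axis of the plain valve's handle, 55 mm above the box's underside, half-way up the handle; its axes are the box's axes
- vial_02: clear sample vial with a screw cap, 23 x 23 x 48, loose, in front of the box; origin: centre of its underside; a bystander
- weight_1: metal calibration weight, 24 across, 30 high, loose, in front of the box; origin: centre of its underside; a bystander
- weight_2: smaller metal calibration weight, 19 across, 22 high, loose, in front of the box; origin: centre of its underside; a bystander
- beaker_2: small beaker, 48 x 50 x 62, loose, in front of the box; origin: centre of its underside; a bystander
- lab_timer: countdown timer with a wedge-shaped body, 69 x 70 x 34, loose, behind the box; origin: centre of its underside; a bystander
- vial_05: clear sample vial with a screw cap, 23 x 23 x 48, loose, behind the box; origin: centre of its underside; a bystander

How it is judged:
On the way, in this order (a step that is already met when the one before it is completed fails the run):
1. the cover is pushed aside to within 12 mm of its end stop, the marked handle still open (y of cover in the frame of stopcock_box above 0.094 m and value of joint disc_handle below 0.6 rad), for 0.2 s.
2. the marked handle is turned to within 0.1 rad of its shut stop (value of joint disc_handle above 1.47 rad), for 0.2 s.
At the end, for the whole second after the job is handed in: The cover lies flat in its guides, at rest, within 12 mm of its end stop over the deck; the marked (disc) handle is within 0.1 rad of its shut stop; the tip of the plain handle is within 10 mm of where it was; every bystander stands upright within 30 mm of its place (y of cover in the frame of stopcock_box above 0.094 m and z of cover in the frame of stopcock_box between 0.068 and 0.076 m and linear speed of cover below 0.01 m/s and value of joint disc_handle above 1.47 rad and distance of plain_handle_tip from where it was at the start of the episode below 0.01 m and distance of each of vial_02, weight_1, weight_2, beaker_2, lab_timer, vial_05 from where it was at the start of the episode below 0.03 m and angle between each of vial_02, weight_1, weight_2, beaker_2, lab_timer, vial_05's own z axis and vertical below 0.2 rad); the robot touches nothing.
It fails at once if the cover is lifted or tilted out of its guides (raised more than 10 mm or tilted more than 0.1 rad) (z of cover in the frame of stopcock_box above 0.082 m or angle between cover's own z axis and vertical above 0.1 rad).
It fails at once if the plain handle is turned (tip moved more than 10 mm) (distance of plain_handle_tip from where it was at the start of the episode above 0.01 m).
It fails at once if a bystander is lifted more than 12 mm, moved more than 30 mm or tipped (distance of any of vial_02, weight_1, weight_2, beaker_2, lab_timer, vial_05 from where it was at the start of the episode above 0.03 m or height (world z) of any of vial_02, weight_1, weight_2, beaker_2, lab_timer, vial_05 above 0.012 m or angle between any of vial_02, weight_1, weight_2, beaker_2, lab_timer, vial_05's own z axis and vertical above 0.3 rad).
It also fails if it takes over 48 s, if anything falls off the work surface, if the arm or the gripper's body presses on something with over 40 N, if the wrist force passes 120 N, or if a joint passes its speed limit or range.

## Working session

There is one attempt and no reset: what is moved stays moved. The work goes in short steps, Python scripts to look and compute and a tool call to move; the robot and the scene stay as the last step left them, time stands still between calls to the robot, and variables do not carry over. Pictures are saved under pics/ and viewed, about 8 in all and at most 12, crops included, and the job is handed in when it is done.

Besides the shell and the picture viewer there is one more tool, called after ">>>" by a JSON object that holds its "api" and its "payload", one argument or row to a line. arm_command: Moves the arm, as the interface text tells. Its arguments: {"type":"object","properties":{"commands":{"type":"array","items":{"type":"object","properties":{"x":{"type":"number"},"y":{"type":"number"},"z":{"type":"number"},"wx":{"type":"number"},"wy":{"type":"number"},"wz":{"type":"number"}}}},"hand":{"type":"number"},"force":{"type":"number"}},"required":["commands"]}

```bash
mkdir -p pics; python3 - <<'E'
from bench import r
import cv2,numpy as np
s=r.get_state();print(s)
for n in("top","scene"):
    p,d=r.snapshot(n);cv2.imwrite(f"pics/{n}0.png",p);np.savez(f"{n}0.npz",p=p,d=d);print(n,r.camera_model(n))
print(r.camera_model("wrist"),r.tcp_to_tips)
E
```

```text
{'t': 0.0, 'joints': array([ 1.17975399,  0.41189571, -0.01272771,  1.59703965,  0.00558885,
        1.13429721, -0.08218906]), 'qd': array([ 4.78300646e-04,  6.02709022e-06,  8.28335914e-04, -1.31885603e-04,
        1.24213059e-03, -8.01186359e-04,  6.82245419e-04]), 'effort': array([ 1.19748300e-03, -6.00630569e+01,  6.82532843e-01, -2.99403083e+01,
        1.38625983e-02,  1.08113603e-02,  3.66112943e-05]), 'tcp_pos': array([ 0.19811437, -0.59227313,  0.24445738]), 'eef_rot': array([[ 3.17305730e-01, -6.00583214e-04,  9.48323106e-01],
       [-9.48321944e-01,  1.48784147e-03,  3.17306284e-01],
       [-1.60152327e-03, -9.99998713e-01, -9.74456181e-05]]), 'force': array([-0.53831056,  0.1986449 ,  1.0274496 ]), 'torque': array([-0.01646228, -0.01059246, -0.01184577]), 'finger_gap': 0.08567174474061837}
top {'camera_matrix': array([[433.22777859,   0.        , 259.63373236],
       [  0.        , 433.22777859, 189.5028936 ],
       [  0.        ,   0.        ,   1.        ]]), 'eye': array([0.39826973, 0.04235165, 1.04214235]), 'attitude': array([[-0.00989634, -0.98684879,  0.161342
[... 327 characters left out ...]
288355]), 'attitude': array([[-0.59836624, -0.37213886,  0.70955656],
       [-0.80114704,  0.29006497, -0.52347468],
       [-0.01101223, -0.88168871, -0.47170303]])}
{'camera_matrix': array([[341.30045101,   0.        , 257.22202228],
       [  0.        , 341.30045101, 194.58597992],
       [  0.        ,   0.        ,   1.        ]]), 'hand_eye': array([[ 9.99999792e-01, -3.35830839e-04, -5.51203558e-04,
        -1.25759496e-04],
       [ 4.30719913e-04, -2.88817223e-01,  9.57384158e-01,
        -1.28347764e-01],
       [-4.80716206e-04, -9.57384196e-01, -2.88817018e-01,
         7.33028444e-02],
       [ 0.00000000e+00,  0.00000000e+00,  0.00000000e+00,
         1.00000000e+00]])} 0.014
```

View pics/top0.png

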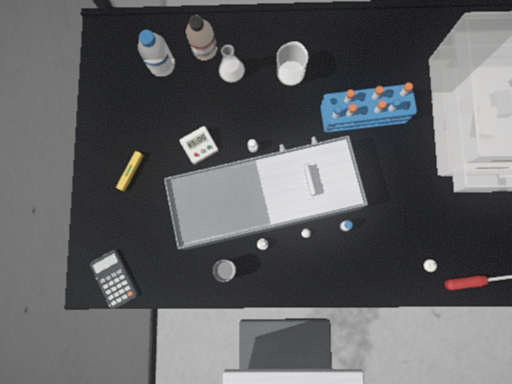

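View pics/scene0.png

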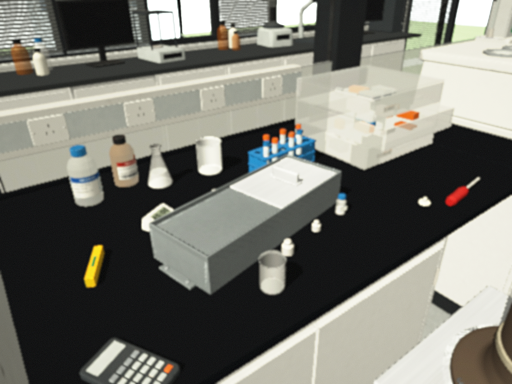

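The top view shows the box with corners at about (165,180), (350,138), (366,205), (180,247). The cover is the light right part, with its rib near (313,180). Bystanders in front are at (224,270), (263,244), (306,233) and (346,225).

```bash
cat > h.py <<'E'
import numpy as np,cv2
from bench import r
def world(n,d,R=None,t=None):
    m=r.camera_model(n);K=m["camera_matrix"]
    if n=="wrist":
        H=m["hand_eye"];A=R@H[:3,:3];e=R@H[:3,3]+t
    else: A,e=m["attitude"],m["eye"]
    v,u=np.indices((384,512));q=np.stack([u,v,np.ones_like(u)],-1)@np.linalg.inv(K).T
    return (q*d[...,None])@A.T+e, q@A.T, e
def plane(q,e,z): return e+q*((z-e[2])/q[...,2])[...,None]
E
python3 - <<'E'
from h import *
z=np.load("top0.npz");d=z["d"];p=z["p"]
W,q,e=world("top",d)
roi=np.zeros((384,512),bool);roi[120:262,150:385]=1
m=(roi&(W[...,2]>.062)&(W[...,2]<.11)).astype(np.uint8)
n,l,st,c=cv2.connectedComponentsWithStats(m);k=1+np.argmax(st[1:,4]);m=l==k
print("heights hist",np.histogram(W[m][:,2],np.arange(.06,.112,.004)))
P=W[m&(W[...,2]<.086)][:,:2].astype(np.float32);rc=cv2.minAreaRect((P*1000));print(rc);print(cv2.boxPoints(rc))
rib=m&(W[...,2]>.095);print("rib",rib.sum(),np.median(W[rib],0),cv2.minAreaRect((W[rib][:,:2]*1000).astype(np.float32)))
bright=m&(p.min(-1)>185)&(W[...,2]<.088);print("cover",cv2.minAreaRect((W[bright][:,:2]*1000).astype(np.float32)))
# bystanders
lo=(roi|True)&(W[...,2]>.012)&(W[...,2]<.2)&(W[...,0]>.3)&(W[...,0]<.8)&(abs(W[...,1])<.45)&~cv2.dilate(m.astype(np.uint8),np.ones((7,7))).astype(bool)
n,l,st,c=cv2.connectedComponentsWithStats(lo.astype(np.uint8))
for i in range(1,n):
    if st[i,4]>25: print(c[i].round(),st[i,4],np.median(W[l==i],0).round(3),W[l==i][:,2].max().round(3))
E
```

```text
heights hist (array([   9,  121, 3524, 5119, 4011,  868,   71,    6,    7,   44,   91,
          9]), array([0.06 , 0.064, 0.068, 0.072, 0.076, 0.08 , 0.084, 0.088, 0.092,
       0.096, 0.1  , 0.104, 0.108]))
((552.1981201171875, 60.32203674316406), (164.9349365234375, 432.40826416015625), 12.411579132080078)
[[ 425.1887   253.74825]
 [ 518.1274  -168.55411]
 [ 679.2075  -133.10417]
 [ 586.26886  289.19818]]
rib 146 [ 0.57370096 -0.04066174  0.10101722] ((574.1163330078125, -40.2799072265625), (69.61424255371094, 10.228292465209961), 13.011946678161621)
cover ((553.02001953125, 55.56575012207031), (152.0287322998047, 408.504638671875), 12.396941184997559)
[461. 137.] 4799 [ 0.65  -0.359  0.11 ] 0.2
[368. 106.] 3126 [ 0.75  -0.187  0.065] 0.111
[198. 144.] 739 [0.68  0.222 0.025] 0.038
[252. 145.] 88 [0.669 0.089 0.043] 0.052
[129. 170.] 302 [0.619 0.39  0.019] 0.026
[346. 225.] 92 [ 0.476 -0.125  0.044] 0.052
[306. 233.] 48 [ 0.461 -0.035  0.015] 0.027
[262. 244.] 82 [0.436 0.068 0.021] 0.033
[116. 283.] 506 [0.347 0.415 0.013] 0.018
[222. 271.] 162 [0.375 0.164 0.058] 0.065
[466. 282.] 422 [ 0.345 -0.396  0.022] 0.029
```

>>> {"api": "arm_command", "payload": {
  "commands": [
    {"wy": 6.1},
    {"x": -0.029, "z": 0.027},
    {"x": -0.029, "z": 0.027},
    {"x": -0.029, "z": 0.027},
    {"x": -0.029, "z": 0.027}
  ],
  "hand": -1
}}

```text
$.commands[0]: bad value
```

>>> {"api": "arm_command", "payload": {
  "commands": [
    {"x": -0.029, "z": 0.027},
    {"x": -0.029, "z": 0.027},
    {"x": -0.029, "z": 0.027},
    {"x": -0.029, "z": 0.027},
    {"x": -0.029, "z": 0.027}
  ]
}}

```text
$.commands[0]: bad value
```

>>> {"api": "arm_command", "payload": {
  "commands": [
    {"x": -0.029, "z": 0.027},
    {"x": -0.02, "z": 0.033},
    {"x": -0.02, "z": 0.033},
    {"x": -0.02, "z": 0.033},
    {}
  ]
}}

```text
$.commands[0]: bad value
```

>>> {"api": "arm_command", "payload": {
  "commands": [
    {"x": 0, "y": 0, "z": 0, "wx": 0, "wy": 6.1, "wz": 0},
    {"x": -0.029, "y": 0, "z": 0.027, "wx": 0, "wy": 0, "wz": 0},
    {"x": -0.029, "y": 0, "z": 0.027, "wx": 0, "wy": 0, "wz": 0},
    {"x": -0.029, "y": 0, "z": 0.027, "wx": 0, "wy": 0, "wz": 0},
    {"x": -0.029, "y": 0, "z": 0.027, "wx": 0, "wy": 0, "wz": 0}
  ],
  "hand": -1
}}

```text
t: 0.52
tcp_pos: [0.2792, -0.4545, 0.2448]
eef_rot: [[0.214, -0.0, 0.977], [-0.977, 0.001, 0.214], [-0.001, -1.0, -0.0]]
force: [0.7, -0.5, 0.9]
finger_gap: 0.0258
```

>>> {"api": "arm_command", "payload": {
  "commands": [
    {"x": -0.029, "y": 0, "z": 0.027, "wx": 0, "wy": 0, "wz": 0},
    {"x": -0.029, "y": 0, "z": 0.027, "wx": 0, "wy": 0, "wz": 0},
    {"x": -0.029, "y": 0, "z": 0.027, "wx": 0, "wy": 0, "wz": 0},
    {"x": -0.029, "y": 0, "z": 0.027, "wx": 0, "wy": 0, "wz": 0},
    {"x": -0.029, "y": 0, "z": 0.027, "wx": 0, "wy": 0, "wz": 0}
  ]
}}

```text
t: 0.93
tcp_pos: [0.3799, -0.2838, 0.2452]
eef_rot: [[0.215, -0.0, 0.977], [-0.977, -0.0, 0.215], [0.0, -1.0, -0.0]]
force: [-0.3, -0.6, -0.0]
finger_gap: -0.0
```

>>> {"api": "arm_command", "payload": {
  "commands": [
    {"x": -0.029, "y": 0, "z": 0.027, "wx": 0, "wy": 0, "wz": 0},
    {"x": -0.025, "y": 0, "z": 0.033, "wx": 0, "wy": 0, "wz": 0},
    {"x": -0.025, "y": 0, "z": 0.033, "wx": 0, "wy": 0, "wz": 0},
    {"x": -0.02, "y": 0, "z": 0.033, "wx": 0, "wy": 0, "wz": 0},
    {"x": 0, "y": 0, "z": 0, "wx": 0, "wy": 0, "wz": 0}
  ]
}}

```text
t: 1.35
tcp_pos: [0.486, -0.1547, 0.2454]
eef_rot: [[0.224, 0.003, 0.975], [-0.975, 0.003, 0.224], [-0.003, -1.0, 0.004]]
force: [0.6, 0.3, 1.4]
finger_gap: 0.0003
```

>>> {"api": "arm_command", "payload": {
  "commands": [
    {"x": -0.019, "y": 0, "z": 0.036, "wx": 0, "wy": 0, "wz": 0},
    {"x": -0.019, "y": 0, "z": 0.036, "wx": 0, "wy": 0, "wz": 0},
    {"x": -0.019, "y": 0, "z": 0.036, "wx": 0, "wy": 0, "wz": 0},
    {"x": 0, "y": 0.03, "z": 0, "wx": 0, "wy": 0, "wz": 0},
    {"x": 0, "y": 0.03, "z": 0, "wx": 0, "wy": 0, "wz": 0}
  ]
}}

```text
t: 1.77
tcp_pos: [0.5772, -0.0804, 0.1855]
eef_rot: [[0.219, 0.004, 0.976], [-0.976, 0.001, 0.219], [-0.0, -1.0, 0.004]]
force: [-0.7, -0.9, -1.2]
finger_gap: -0.0
```

>>> {"api": "arm_command", "payload": {
  "commands": [
    {"x": 0, "y": 0.03, "z": 0, "wx": 0, "wy": 0, "wz": 0},
    {"x": 0, "y": 0.015, "z": 0, "wx": 0, "wy": 0, "wz": 0},
    {"x": 0, "y": 0, "z": 0, "wx": 0, "wy": 0, "wz": 0},
    {"x": 0, "y": 0, "z": 0, "wx": 0, "wy": 0, "wz": 0}
  ]
}}

```text
t: 2.1
tcp_pos: [0.574, -0.0832, 0.1396]
eef_rot: [[0.215, -0.002, 0.977], [-0.977, 0.0, 0.215], [-0.001, -1.0, -0.002]]
force: [1.4, 0.1, 0.2]
finger_gap: 0.0002
```

```bash
python3 - <<'E'
from h import *
print(r.get_state()["tcp_pos"])
a=r.snapshot("wrist")[0];b=r.snapshot("scene")[0]
b=cv2.resize(b[140:300,210:370],(384,384))
cv2.imwrite("pics/w1.png",np.hstack([a[:,:400],b]))
E
```

```text
[ 0.57400799 -0.08316495  0.13961803]
```

View pics/w1.png

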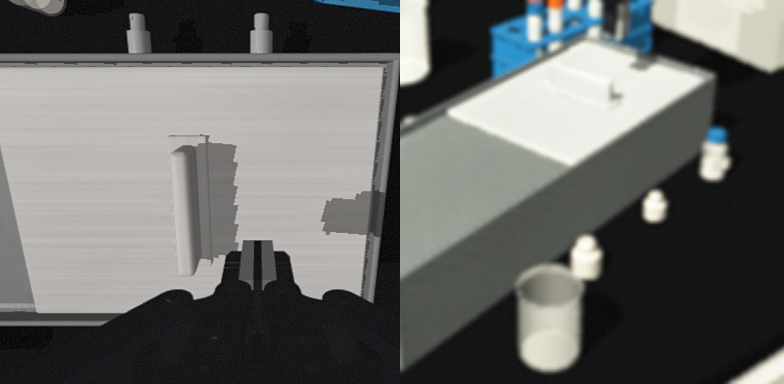

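The wrist view shows the rib at u≈170–205 and the shut fingers at u≈220–295, v≥240. That puts the fingers on the rib's −y side, clear of it. Next I descend beside it.

>>> {"api": "arm_command", "payload": {
  "commands": [
    {"x": 0, "y": 0.013, "z": 0.009, "wx": 0, "wy": 0, "wz": 0},
    {"x": 0, "y": 0.013, "z": 0, "wx": 0, "wy": 0, "wz": 0},
    {"x": 0, "y": 0.012, "z": 0, "wx": 0, "wy": 0, "wz": 0},
    {"x": 0, "y": 0, "z": 0, "wx": 0, "wy": 0, "wz": 0},
    {"x": 0, "y": 0, "z": 0, "wx": 0, "wy": 0, "wz": 0}
  ]
}}

```text
t: 2.62
tcp_pos: [0.5832, -0.0813, 0.1026]
eef_rot: [[0.215, -0.0, 0.977], [-0.977, -0.0, 0.215], [0.0, -1.0, -0.0]]
force: [-1.2, 0.6, -0.1]
finger_gap: 0.0001
```

>>> {"api": "arm_command", "payload": {
  "commands": [
    {"x": -0.008, "y": 0, "z": 0, "wx": 0, "wy": 0, "wz": 0},
    {"x": -0.008, "y": 0, "z": 0, "wx": 0, "wy": 0, "wz": 0},
    {"x": -0.008, "y": 0, "z": 0, "wx": 0, "wy": 0, "wz": 0},
    {"x": -0.008, "y": 0, "z": 0, "wx": 0, "wy": 0, "wz": 0},
    {"x": -0.008, "y": 0, "z": 0, "wx": 0, "wy": 0, "wz": 0}
  ]
}}

```text
t: 3.03
tcp_pos: [0.5752, -0.0418, 0.1031]
eef_rot: [[0.215, 0.002, 0.977], [-0.977, -0.001, 0.215], [0.001, -1.0, 0.001]]
force: [1.7, -4.3, 4.2]
finger_gap: -0.0
```

>>> {"api": "arm_command", "payload": {
  "commands": [
    {"x": -0.011, "y": 0, "z": 0, "wx": 0, "wy": 0, "wz": 0},
    {"x": -0.011, "y": 0, "z": 0, "wx": 0, "wy": 0, "wz": 0},
    {"x": -0.011, "y": 0, "z": 0, "wx": 0, "wy": 0, "wz": 0},
    {"x": -0.011, "y": 0, "z": 0, "wx": 0, "wy": 0, "wz": 0},
    {"x": -0.011, "y": 0, "z": 0, "wx": 0, "wy": 0, "wz": 0}
  ]
}}

```text
t: 3.45
tcp_pos: [0.5629, 0.0126, 0.1025]
eef_rot: [[0.215, 0.0, 0.977], [-0.977, -0.0, 0.215], [0.0, -1.0, 0.0]]
force: [1.5, -4.3, 3.9]
finger_gap: -0.0
```

>>> {"api": "arm_command", "payload": {
  "commands": [
    {"x": -0.011, "y": 0, "z": 0, "wx": 0, "wy": 0, "wz": 0},
    {"x": -0.011, "y": 0, "z": 0, "wx": 0, "wy": 0, "wz": 0},
    {"x": -0.011, "y": 0, "z": 0, "wx": 0, "wy": 0, "wz": 0},
    {"x": -0.011, "y": 0, "z": 0, "wx": 0, "wy": 0, "wz": 0},
    {"x": -0.011, "y": 0, "z": 0, "wx": 0, "wy": 0, "wz": 0}
  ]
}}

```text
t: 3.87
tcp_pos: [0.5509, 0.0664, 0.1023]
eef_rot: [[0.215, -0.0, 0.977], [-0.977, -0.0, 0.215], [0.0, -1.0, -0.0]]
force: [0.9, -4.0, 4.0]
finger_gap: -0.0003
```

>>> {"api": "arm_command", "payload": {
  "commands": [
    {"x": -0.01, "y": 0, "z": 0, "wx": 0, "wy": 0, "wz": 0},
    {"x": -0.01, "y": 0, "z": 0, "wx": 0, "wy": 0, "wz": 0},
    {"x": -0.01, "y": 0, "z": 0, "wx": 0, "wy": 0, "wz": 0},
    {"x": -0.008, "y": 0, "z": 0, "wx": 0, "wy": 0, "wz": 0},
    {"x": -0.008, "y": 0, "z": 0, "wx": 0, "wy": 0, "wz": 0}
  ]
}}

```text
t: 4.28
tcp_pos: [0.541, 0.1112, 0.1022]
eef_rot: [[0.215, -0.0, 0.977], [-0.977, -0.0, 0.215], [0.0, -1.0, -0.0]]
force: [-0.1, -4.1, 3.6]
finger_gap: 0.0002
```

```bash
python3 - <<'E'
from h import *
s=r.get_state();R,t=s["eef_rot"],s["tcp_pos"];print(t,s["force"],((t[:2]-[.552,.060])@np.array([[.977,-.215],[.215,.977]])).round(4))
p,d=r.snapshot("wrist");np.savez("w2.npz",p=p,d=d,R=R,t=t);cv2.imwrite("pics/w2.png",p)
E
```

```text
[0.54099798 0.11115357 0.10220737] [-0.13059225 -4.14195743  3.62407844] [0.0002 0.0523]
```

View pics/w2.png

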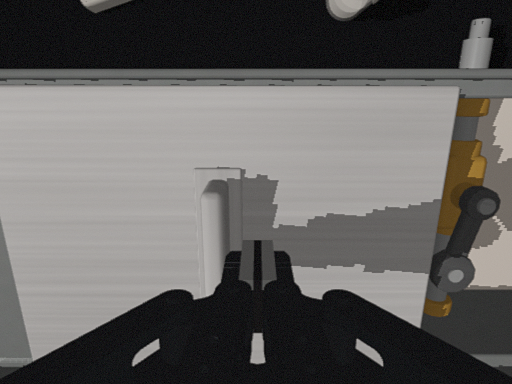

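The wrist view shows the cover flat and following the finger. A handle with a round end is already exposed at the right: disc at about (455,270), pivot at (482,203). I'll carry on pushing to the stop.

>>> {"api": "arm_command", "payload": {
  "commands": [
    {"x": -0.006, "y": 0, "z": 0, "wx": 0, "wy": 0, "wz": 0},
    {"x": -0.006, "y": 0, "z": 0, "wx": 0, "wy": 0, "wz": 0},
    {"x": -0.005, "y": 0, "z": 0, "wx": 0, "wy": 0, "wz": 0},
    {"x": -0.004, "y": 0, "z": 0, "wx": 0, "wy": 0, "wz": 0},
    {"x": -0.004, "y": 0, "z": 0, "wx": 0, "wy": 0, "wz": 0}
  ]
}}

```text
t: 4.75
tcp_pos: [0.5357, 0.1351, 0.1021]
eef_rot: [[0.215, -0.0, 0.977], [-0.977, -0.0, 0.215], [-0.0, -1.0, -0.0]]
force: [1.6, -3.1, 1.9]
finger_gap: 0.0002
```

>>> {"api": "arm_command", "payload": {
  "commands": [
    {"x": -0.003, "y": 0, "z": 0, "wx": 0, "wy": 0, "wz": 0},
    {"x": -0.003, "y": 0, "z": 0, "wx": 0, "wy": 0, "wz": 0},
    {"x": 0, "y": 0, "z": 0, "wx": 0, "wy": 0, "wz": 0}
  ]
}}

```text
t: 5.0
tcp_pos: [0.5343, 0.1416, 0.1021]
eef_rot: [[0.216, -0.0, 0.976], [-0.976, 0.001, 0.216], [-0.001, -1.0, -0.0]]
force: [0.4, -0.7, 0.5]
finger_gap: -0.0
```

>>> {"api": "arm_command", "payload": {
  "commands": [
    {"x": -0.003, "y": 0, "z": 0, "wx": 0, "wy": 0, "wz": 0},
    {"x": -0.003, "y": 0, "z": 0, "wx": 0, "wy": 0, "wz": 0},
    {"x": 0, "y": 0, "z": 0, "wx": 0, "wy": 0, "wz": 0}
  ]
}}

```text
t: 5.25
tcp_pos: [0.5341, 0.1439, 0.1022]
eef_rot: [[0.213, 0.001, 0.977], [-0.977, -0.003, 0.213], [0.003, -1.0, -0.0]]
force: [2.9, -9.1, 0.4]
finger_gap: -0.0001
```

>>> {"api": "arm_command", "payload": {
  "commands": [
    {"x": 0.02, "y": 0, "z": 0, "wx": 0, "wy": 0, "wz": 0},
    {"x": 0.02, "y": -0.03, "z": 0, "wx": 0, "wy": 0, "wz": 0},
    {"x": 0.02, "y": -0.035, "z": 0, "wx": 0, "wy": 0, "wz": 0},
    {"x": 0.03, "y": -0.025, "z": 0, "wx": 0, "wy": 0, "wz": 0},
    {"x": 0.04, "y": 0, "z": 0, "wx": 0, "wy": 0, "wz": 0}
  ]
}}

```text
t: 5.67
tcp_pos: [0.564, 0.0227, 0.198]
eef_rot: [[0.22, 0.009, 0.976], [-0.976, 0.003, 0.22], [-0.001, -1.0, 0.009]]
force: [1.4, -0.3, -0.3]
finger_gap: -0.0
```

>>> {"api": "arm_command", "payload": {
  "commands": [
    {"x": 0.04, "y": 0, "z": 0, "wx": 0, "wy": 0, "wz": 0},
    {"x": 0.03, "y": 0, "z": 0, "wx": 0, "wy": 0, "wz": 0},
    {"x": 0, "y": 0, "z": 0, "wx": 0, "wy": 0, "wz": 0},
    {"x": 0, "y": 0, "z": 0, "wx": 0, "wy": 0, "wz": 0}
  ]
}}

```text
t: 6.0
tcp_pos: [0.5764, -0.0504, 0.192]
eef_rot: [[0.211, -0.0, 0.977], [-0.977, 0.0, 0.211], [-0.0, -1.0, -0.0]]
force: [0.5, 0.5, -0.7]
finger_gap: 0.0001
```

```bash
python3 - <<'E'
from h import *
s=r.get_state();R,t=s["eef_rot"],s["tcp_pos"];print(t,s["force"],((t[:2]-[.552,.060])@np.array([[.977,-.215],[.215,.977]])).round(4))
p,d=r.snapshot("wrist");np.savez("w3.npz",p=p,d=d,R=R,t=t);q,d2=r.snapshot("top");np.savez("top3.npz",p=q,d=d2)
cv2.imwrite("pics/w3.png",np.hstack([p,cv2.resize(q[130:250,160:370],(288,165))[:,:].repeat(1,0) if 0 else cv2.copyMakeBorder(cv2.resize(q[130:255,165:373],(288,173)),0,211,0,0,0)]))
E
```

```text
[ 0.57638053 -0.05041325  0.19199046] [ 0.48050043  0.50817306 -0.66721319] [ 1.000e-04 -1.131e-01]
```

View pics/w3.png

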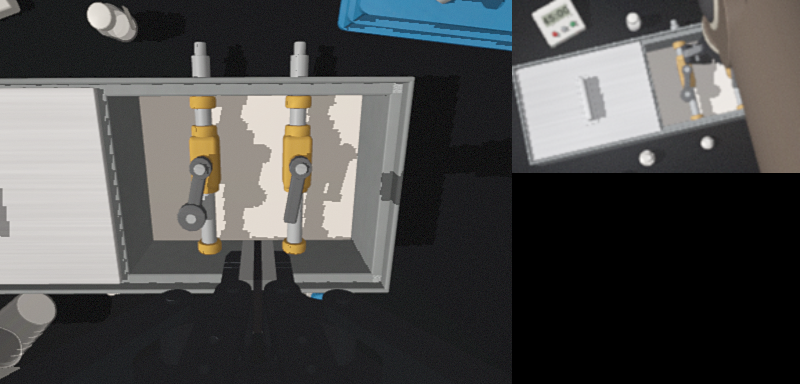

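The disc handle is at the left place (y = −66), with its disc at (191,216) and pivot at (201,168). The plain bar runs from its pivot at (300,168) to its tip at (291,222). The top view shows the cover aside over the deck.

```bash
python3 - <<'E'
from h import *
f=np.load("w3.npz");W,q,e=world("wrist",f["d"],f["R"],f["t"])
B=np.array([[.977,-.215],[.215,.977]])
for n,(u,v),z in[("disc",(191,216),.06),("pivot",(201,168),.058),("plainpiv",(300,168),.058),("plaintip",(291,222),.057),("cover edge",(112,190),.077),("coveredge",(98,100),.077)]:
    P=plane(q,e,z)[v,u];print(n,((P[:2]-[.552,.060])@B*1000).round(1),"depth z",W[v,u].round(3))
g=np.load("top3.npz");W,_,_=world("top",g["d"]);m=np.zeros((384,512),bool);m[130:250,160:260]=1
m&=(W[...,2]>.094)&(W[...,2]<.11);print("rib",m.sum(),((np.median(W[m],0)[:2]-[.552,.060])@B*1000).round(1))
E
```

```text
disc [-23.1 -58.9] depth z [ 0.543 -0.003  0.061]
pivot [ 16.2 -68.8] depth z [ 0.583 -0.004  0.061]
plainpiv [  15.9 -146.4] depth z [ 0.6   -0.079  0.063]
plaintip [ -29.9 -140.6] depth z [ 0.553 -0.084  0.057]
cover edge [ 4. -5.] depth z [0.554 0.058 0.07 ]
coveredge [68.4 -3.6] depth z [0.619 0.073 0.072]
rib 145 [ -1.3 106.5]
```

>>> {"api": "arm_command", "payload": {
  "commands": [
    {"x": -0.021, "y": 0, "z": -0.024, "wx": 0, "wy": 0, "wz": 0},
    {"x": 0, "y": 0.03, "z": 0, "wx": 0, "wy": 0, "wz": 0},
    {"x": 0, "y": 0.03, "z": 0, "wx": 0, "wy": 0, "wz": 0},
    {"x": 0, "y": 0.025, "z": 0, "wx": 0, "wy": 0, "wz": 0},
    {"x": 0, "y": 0, "z": 0, "wx": 0, "wy": 0, "wz": 0}
  ]
}}

```text
t: 6.52
tcp_pos: [0.5451, -0.0312, 0.1031]
eef_rot: [[0.218, -0.007, 0.976], [-0.976, 0.001, 0.218], [-0.003, -1.0, -0.007]]
force: [-1.2, -0.5, -0.2]
finger_gap: -0.0001
```

```bash
cat > st.py <<'E'
from h import *
s=r.get_state();t=s["tcp_pos"];print(s["t"],((t[:2]-[.552,.060])@np.array([[.977,-.215],[.215,.977]])*1000).round(1),t[2],s["force"].round(1))
E
python3 st.py
```

```text
6.5167 [-26.4 -87.6] 0.10310245156053445 [-1.2 -0.5 -0.2]
```

>>> {"api": "arm_command", "payload": {
  "commands": [
    {"x": 0.006, "y": 0, "z": 0.001, "wx": 0, "wy": 0, "wz": 0},
    {"x": 0, "y": 0.01, "z": 0, "wx": 0, "wy": 0, "wz": 0},
    {"x": 0, "y": 0.01, "z": 0, "wx": 0, "wy": 0, "wz": 0},
    {"x": 0, "y": 0.013, "z": 0, "wx": 0, "wy": 0, "wz": 0},
    {"x": 0, "y": 0, "z": 0, "wx": 0, "wy": 0, "wz": 0}
  ]
}}

```text
t: 6.93
tcp_pos: [0.5498, -0.0391, 0.0728]
eef_rot: [[0.215, -0.002, 0.977], [-0.977, 0.0, 0.215], [-0.001, -1.0, -0.002]]
force: [-1.1, 0.1, -0.3]
finger_gap: -0.0004
```

```bash
python3 st.py; python3 - <<'E'
from h import *
p,d=r.snapshot("wrist");cv2.imwrite("pics/w4.png",p)
E
```

```text
6.9333 [-23.5 -96.4] 0.07276957503710457 [-1.1  0.1 -0.3]
```

View pics/w4.png

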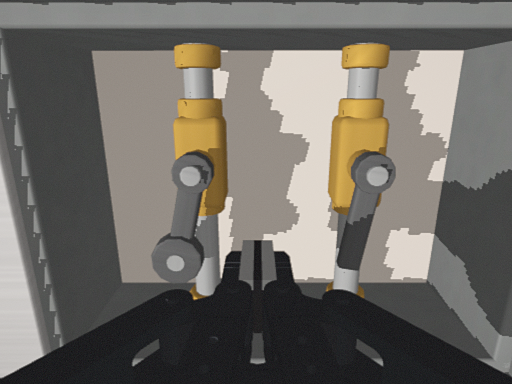

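The finger at u≈222–292 sits between the disc (edge at u≈203) and the plain bar (u≥340), clear of both. Next I lower 5 mm and push the disc along its arc.

>>> {"api": "arm_command", "payload": {
  "commands": [
    {"x": 0, "y": 0.005, "z": 0, "wx": 0, "wy": 0, "wz": 0},
    {"x": -0.006, "y": 0, "z": 0, "wx": 0, "wy": 0, "wz": 0},
    {"x": -0.006, "y": 0, "z": 0, "wx": 0, "wy": 0, "wz": 0},
    {"x": -0.006, "y": 0, "z": 0, "wx": 0, "wy": 0, "wz": 0},
    {"x": 0, "y": 0, "z": 0, "wx": 0, "wy": 0, "wz": 0}
  ]
}}

```text
t: 7.4
tcp_pos: [0.5466, -0.0197, 0.0697]
eef_rot: [[0.217, 0.0, 0.976], [-0.976, 0.001, 0.217], [-0.001, -1.0, 0.001]]
force: [-0.7, -0.1, -0.1]
finger_gap: 0.0001
```

```bash
python3 st.py
```

```text
7.4 [-22.4 -76.7] 0.06971674737145914 [-0.7 -0.1 -0.1]
```

>>> {"api": "arm_command", "payload": {
  "commands": [
    {"x": -0.005, "y": 0.002, "z": 0.001, "wx": 0, "wy": 0, "wz": 0},
    {"x": -0.006, "y": 0, "z": 0.002, "wx": 0, "wy": 0, "wz": 0},
    {"x": -0.005, "y": 0, "z": 0.003, "wx": 0, "wy": 0, "wz": 0},
    {"x": -0.005, "y": 0, "z": 0.003, "wx": 0, "wy": 0, "wz": 0},
    {"x": 0, "y": 0, "z": 0, "wx": 0, "wy": 0, "wz": 0}
  ]
}}

```text
t: 7.82
tcp_pos: [0.5508, 0.0017, 0.0674]
eef_rot: [[0.215, -0.001, 0.977], [-0.977, -0.0, 0.215], [0.0, -1.0, -0.001]]
force: [-2.0, -0.8, 3.7]
finger_gap: 0.0004
```

```bash
python3 st.py; python3 - <<'E'
from h import *
p,d=r.snapshot("wrist");cv2.imwrite("pics/w5.png",p)
E
```

```text
7.8167 [-13.7 -56.7] 0.06743710540404216 [-2.  -0.8  3.7]
```

View pics/w5.png

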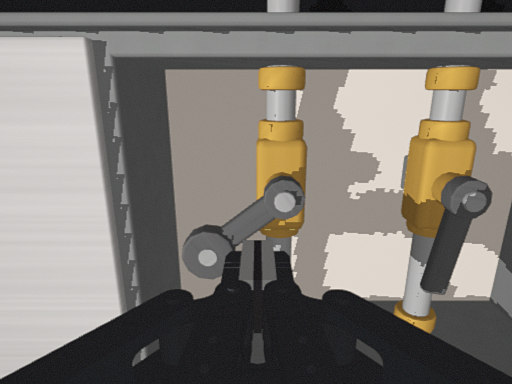

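The disc handle has turned to about 55°; its disc is at (207,257) and the plain handle is untouched. I continue along the arc.

>>> {"api": "arm_command", "payload": {
  "commands": [
    {"x": -0.005, "y": 0, "z": 0.003, "wx": 0, "wy": 0, "wz": 0},
    {"x": -0.004, "y": 0, "z": 0.003, "wx": 0, "wy": 0, "wz": 0},
    {"x": -0.002, "y": 0, "z": 0.003, "wx": 0, "wy": 0, "wz": 0},
    {"x": 0, "y": 0, "z": 0.002, "wx": 0, "wy": 0, "wz": 0},
    {"x": 0, "y": 0, "z": 0, "wx": 0, "wy": 0, "wz": 0}
  ]
}}

```text
t: 8.28
tcp_pos: [0.5597, 0.0145, 0.0671]
eef_rot: [[0.215, -0.0, 0.977], [-0.977, 0.0, 0.215], [-0.0, -1.0, -0.0]]
force: [-0.8, -0.9, 0.8]
finger_gap: 0.0003
```

```bash
python3 st.py; python3 - <<'E'
from h import *
p,d=r.snapshot("wrist");cv2.imwrite("pics/w6.png",p)
E
```

```text
8.2833 [ -2.3 -46.1] 0.06710167987978895 [-0.8 -0.9  0.8]
```

View pics/w6.png

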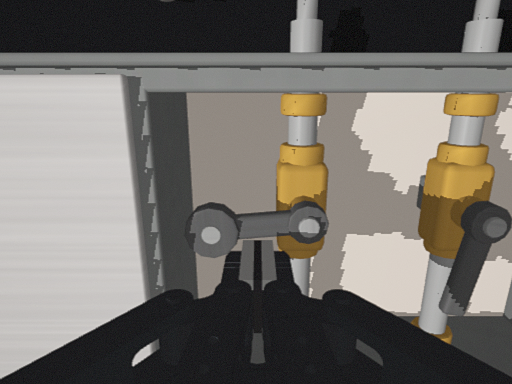

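It is nearly across, with the disc at (211,235) and the pivot at (310,227), about 5° short. I push on along +x to the stop.

>>> {"api": "arm_command", "payload": {
  "commands": [
    {"x": 0, "y": 0, "z": 0.002, "wx": 0, "wy": 0, "wz": 0},
    {"x": 0, "y": 0, "z": 0.002, "wx": 0, "wy": 0, "wz": 0},
    {"x": 0, "y": 0, "z": 0, "wx": 0, "wy": 0, "wz": 0}
  ]
}}

```text
t: 8.58
tcp_pos: [0.5619, 0.0152, 0.0668]
eef_rot: [[0.215, -0.003, 0.977], [-0.977, 0.0, 0.215], [-0.001, -1.0, -0.003]]
force: [-6.1, 0.5, 3.5]
finger_gap: -0.0001
```

>>> {"api": "arm_command", "payload": {
  "commands": [
    {"x": 0, "y": 0, "z": 0.002, "wx": 0, "wy": 0, "wz": 0},
    {"x": 0, "y": 0, "z": 0, "wx": 0, "wy": 0, "wz": 0}
  ]
}}

```text
t: 8.75
tcp_pos: [0.5622, 0.0153, 0.0666]
eef_rot: [[0.215, -0.007, 0.977], [-0.977, -0.001, 0.215], [-0.001, -1.0, -0.007]]
force: [-10.8, -0.6, 7.7]
finger_gap: -0.0
```

The force is rising with no motion, so the handle is at its stop. I back off along −x, go up, and check.

>>> {"api": "arm_command", "payload": {
  "commands": [
    {"x": 0, "y": 0, "z": -0.012, "wx": 0, "wy": 0, "wz": 0},
    {"x": 0.01, "y": 0, "z": -0.012, "wx": 0, "wy": 0, "wz": 0},
    {"x": 0, "y": -0.03, "z": 0, "wx": 0, "wy": 0, "wz": 0},
    {"x": 0, "y": -0.04, "z": 0, "wx": 0, "wy": 0, "wz": 0},
    {"x": 0, "y": -0.04, "z": 0, "wx": 0, "wy": 0, "wz": 0}
  ]
}}

```text
t: 9.17
tcp_pos: [0.5432, -0.0006, 0.1779]
eef_rot: [[0.214, -0.002, 0.977], [-0.977, 0.0, 0.214], [-0.001, -1.0, -0.002]]
force: [2.0, -0.2, -0.6]
finger_gap: -0.0001
```

>>> {"api": "arm_command", "payload": {
  "commands": [
    {"x": 0.03, "y": -0.02, "z": 0, "wx": 0, "wy": 0, "wz": 0},
    {"x": 0, "y": 0, "z": 0, "wx": 0, "wy": 0, "wz": 0},
    {"x": 0, "y": 0, "z": 0, "wx": 0, "wy": 0, "wz": 0},
    {"x": 0, "y": 0, "z": 0, "wx": 0, "wy": 0, "wz": 0}
  ]
}}

```text
t: 9.5
tcp_pos: [0.5502, -0.0295, 0.1971]
eef_rot: [[0.214, 0.0, 0.977], [-0.977, 0.0, 0.214], [-0.0, -1.0, 0.0]]
force: [-1.0, 0.7, -0.3]
finger_gap: 0.0001
```

```bash
python3 st.py; python3 - <<'E'
from h import *
s=r.get_state();R,t=s["eef_rot"],s["tcp_pos"]
p,d=r.snapshot("wrist");np.savez("w7.npz",p=p,d=d,R=R,t=t)
q,d2=r.snapshot("top");np.savez("top7.npz",p=q,d=d2)
cv2.imwrite("pics/w7.png",np.hstack([p,cv2.copyMakeBorder(cv2.resize(q[110:300,150:390],(288,228)),0,156,0,0,0)]))
W,_,_=world("top",d2);m=np.zeros((384,512),bool);m[130:250,160:260]=1
m&=(W[...,2]>.094)&(W[...,2]<.11);print("rib",m.sum(),((np.median(W[m],0)[:2]-[.552,.060])@np.array([[.977,-.215],[.215,.977]])*1000).round(1))
E
```

```text
9.5 [-21. -87.] 0.1970660475623838 [-1.   0.7 -0.3]
rib 146 [ -1.5 106.5]
```

View pics/w7.png

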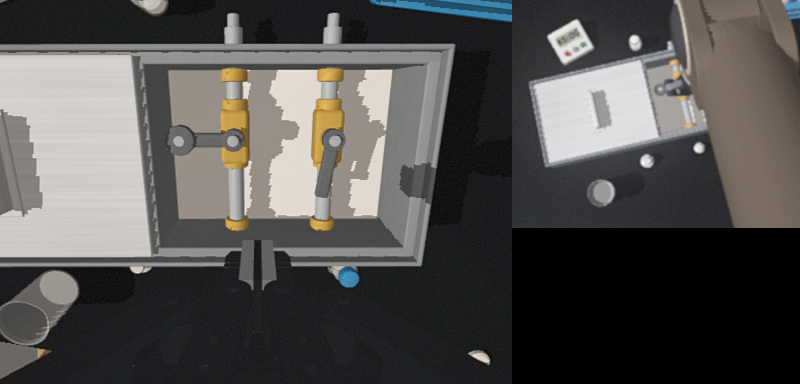

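The disc at (178,141) lies in line with the pivots at (233,141) and (335,141), so it is fully across. The plain handle is unchanged, the cover is aside and the bystanders are upright.

```bash
python3 - <<'E'
from h import *
f=np.load("w7.npz");W,q,e=world("wrist",f["d"],f["R"],f["t"]);B=np.array([[.977,-.215],[.215,.977]])
g=lambda u,v,z:(plane(q,e,z)[v,u][:2]-[.552,.060])@B*1000
a=g(178,141,.06)-g(233,141,.06);print("disc angle",np.arctan2(a[1],-a[0]),"plain tip",g(323,194,.057))
a,b=[np.load(n) for n in("top0.npz","top7.npz")]
for n,(u,v) in dict(beaker=(222,271),w1=(262,244),w2=(306,233),timer=(198,144),vial5=(252,145)).items():
    c=np.s_[v-8:v+8,u-8:u+8];print(n,np.abs(a["p"][c].astype(int)-b["p"][c]).mean().round(1))
print(r.job_done())
E
```

```text
disc angle 1.5723737616764555 plain tip [ -28.28066483 -140.78741352]
beaker 2.2
w1 3.7
w2 6.8
timer 1.5
vial5 2.9
the job is handed in; nothing more can be done
None
```

I pushed the cover by its rib to the end stop, turned the disc handle clockwise to its shut stop, and handed the job in at about 9.6 s. No verdict came back, so the checks below are my own.

- **Cover:** the rib is at y ≈ 106.5 mm in the top view, against a stop at 106 mm. The push force rose while the finger stopped moving.
- **Disc handle:** measured at about 1.57 rad. The force rose to about 11 N with no further motion.
- **Plain handle:** its tip is within about 2 mm of the earlier measurement.
- **Bystanders:** comparing the top view before and after shows no shift for the beaker, both weights, the timer and `vial_05`. The arm hid `vial_02` in the last top view, so it was not compared there; the final wrist view still shows its blue cap beside the box.
- **Robot:** it was raised clear of everything when I handed in, with only sensor noise on the force reading.

No check failed. The one small disagreement was a 1–3 mm offset in the wrist camera's pivot positions against the given ones, about what the calibration allows.

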